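Close the mandoline's blade guard past its spring catch

ROBOT

A 6-joint arm with a two-finger parallel gripper is mounted at the origin on the work surface. World frame = base frame: x ahead of the robot, y to its left, z up, the work surface at z = 0. Lengths are in m, angles in rad, forces in N, time in s.
With the tool pointing down it reaches from about 0.375 to 0.9 m from the base axis. Payload 3.1 kg.
Tool frame: the origin (TCP) lies at the very end of the fingers, on their centre line; the grasp point (between the pads) lies 19 mm behind it; z points along the fingers, y is the line along which they close (so a half turn about z gives the same grasp; the last joint's range is limited). The gripper opens to 85 mm and grips with 20 to 120 N. Pads are 22 mm wide; open, the fingers measure 114 mm over their backs; the gripper's body (76 mm by 85 mm) begins 54 mm behind the grasp point. The pads swing forward as they close: fully open they stand 13 mm farther back than shut.
Start: joints at [1.077, 0.527, 1.433, -0, 1.181, -0.178], TCP at [0.193, 0.594, 0.231] pointing down, gripper open.
Joint ranges: [-3.08, 3.08], [-0.75, 2.2], [0.22, 2.44], [-1.43, 4.57], [0, 2.65], [-2.85, 2.85]. Speed limits (rad/s): [2.79, 2.79, 3.14, 3.14, 3.14, 3.14].

INTERFACE

Orientations are given as [roll, pitch, yaw] about the fixed x, y, z axes, in that order (R = Rz(yaw) Ry(pitch) Rx(roll)).
In Python, from bench import env, jaws, kin, imaging, sign_off gives the robot as it stands. The module is installed in compiled form; this text tells all that it offers. Calls block until the motion is done:
- env.movep(position, orientation): joint-space move of the TCP to a pose.
- env.move_straight(position, ori=None, speed=0.15): straight line of the TCP; ori=None keeps the orientation; speed is the mean speed in m/s.
- env.set_joints(angles): joint-space move.
- jaws.move_gripper(opening): opening from 0.0 (shut) to 1.0 (fully open); the grip force is fixed at half the most; returns when the fingers have stopped.
- env.sleep(seconds).
- kin.solve_ik(position, orientation): joint angles nearest the present ones, or None.
- imaging.read_camera(name): name is "scene" or "side" or "wrist"; returns a dict with "color" (400x640x3 uint8, red, green, blue), "mtx" (3x3 intrinsics, pixels), "pose" (4x4, takes a point from camera to world coordinates). Camera axes: x right, y down, z forward; pixel columns grow to the right and rows downward; lengths in m; the calibration is good to about 2 mm. A picture is of the moment at which its call begins. There is no depth.
A pose or a line that the arm cannot do raises env.IKError and nothing moves.
- sign_off(): hands the job in; it is judged then, once.
Readings, each from a call of its own:
- env.get_clock(): time.
- env.get_joint_pos(): joint angles.
- env.get_qd(): joint speeds.
- env.get_effort(): joint torques, N m.
- env.get_position(): TCP position.
- env.get_tcp_rot(): TCP orientation.
- env.get_wrist_force(): force on the tool from outside, world axes, zero at the start.
- env.get_ft_torque(): the same for the moment, N m.
- env.get_grip_width(): opening from 0.0 (shut) to 1.0 (fully open).
- env.get_grip_force(): force on a finger pad.
Only numpy, scipy, OpenCV 4.12 (cv2) and the standard library are available. Lean on these libraries where they do the work, as an engineer would, in place of code of your own. Each camera call takes 0.05 s, during which the arm holds its last target. There are 200 camera calls.

TASK

Make the mandoline safe: with the fingertips press down the grey spring plate behind the steel blade guard and, keeping it down, push the guard from behind past the catch pins and on until it is fully closed against its end stops over the grating plate. Then lift the fingers away so that the catch springs back up behind the guard. Only press and push: do not lift or tip the guard, and leave the other kitchen things where they are.

Things in the scene. Friction and masses are not known exactly. Their poses are not given: they have to be found in the camera images.
- mandoline: Bench mandoline (grater), fixed; black base 330 mm long (its x), 156 mm wide, 20 mm high; aluminium rails 33 mm high on both long sides. Origin: centre of its underside. +x: the way the guard is pushed to close, roughly to the robot's left (within 0.5 rad); z up. Steel grating plate at x = +48 to +140 mm. Stops at x = +145 mm meet the guard's front when fully closed.
- catch (a joint): Spring catch: how far the press plate is pushed down (m): 0 sprung up, 0.013 right down on its stop. It springs back up by itself. Takes about 3 N to start and 7.5 N to hold right down. The guard can pass once it is more than 0.008 down.
- press_plate (a point): Point on top of the catch's press plate, 40 mm above the worktop when up, at mandoline x = -140 mm on the centre line, in the part uncovered behind the guard; moves with the plate. The plate is grey, flat, 50 mm wide, and runs along the centre line from mandoline x = -160 to +30 mm, on under the guard. A fingertip can press it anywhere and slide along it while pressing.
- catch_pins (a point): Midway between the tops of the catch's two steel pins: mandoline x = -68 mm, 50 mm above the worktop when up. The pins (10 mm along x, 8 mm wide) stand 34 to 42 mm either side of the centre line and sink with the press plate; a finger passes between them. When up they block the guard's rear crossbar from either side.
- guard: Sliding steel blade guard: low bridge 110 mm long (x), 135 mm wide, top 61 mm above the worktop, a black rib 7 mm higher; 0.3 to 0.6 kg. Its feet run under the rails' lips, so it only slides along mandoline x (2 mm play). Origin: centre of its underside, 20 mm above the worktop; at mandoline x = -48 to -32 mm at the start (open, behind the pins), +90 mm fully closed.
- guard_tail (a point): Centre of the rear face of the guard's rear crossbar, the upright face to push; it looks to mandoline -x. The crossbar is 10 mm thick (x), 107 mm wide, 43 to 58 mm above the worktop, so it clears the lowered plate and pins. 55 mm behind the guard's origin, 50.5 mm above the worktop; at mandoline x = +35 mm when fully closed.
- lime: green lime, 56 mm across, 53 mm tall, standing beside the mandoline; origin under its centre
- jar: small closed glass jar, 52 mm across, 75 mm tall, standing beside the mandoline; origin under its centre
- ramekin: small white bowl, 76 mm across, 40 mm tall, beside the mandoline on the robot's side; origin under its centre
- rasp: hand rasp grater lying flat, about 315 mm long, 24 mm high, to the left of the mandoline; origin under the middle
- spoon: wooden spoon lying on the worktop to the left, 260 mm long; origin under it
- pepper_mill: turned dark wooden pepper mill, 56 mm across, 165 mm tall, beyond the mandoline to the right; origin under its centre
- pan: frying pan, 260 mm across, 45 mm high, wooden handle, on the hob at the right; origin under the centre of the pan
Not all that is in view belongs to the job. Of the things like the guard, leave any that is yellow; of the rest the smaller one is meant.

How it is judged:
On the way, in this order (a step that is already met when the one before it is completed fails the run):
1. the catch's plate is pressed down while the guard is still behind the catch pins (value of joint catch above 0.005 m and x of guard_tail in the frame of mandoline below -0.078 m), for 0.05 s.
2. the guard's crossbar passes over the pins with the plate held down (value of joint catch above 0.006 m and x of guard_tail in the frame of mandoline between -0.075 and -0.04 m), for 0.05 s.
3. the guard reaches the end stops (x of guard_tail in the frame of mandoline above 0.03 m), for 0.1 s.
At the end, for the whole second after the job is handed in: The guard stands still and level in its rails within 5 mm of its end stops, and the catch has sprung back up (less than 3 mm down) behind it (x of guard_tail in the frame of mandoline above 0.03 m and value of joint catch below 0.003 m and z of guard in the frame of mandoline below 0.025 m and angle between guard's own z axis and vertical below 0.06 rad and linear speed of guard below 0.01 m/s); the robot touches nothing.
It fails at once if the guard is lifted (more than 8 mm) or tipped (z of guard in the frame of mandoline above 0.028 m or angle between guard's own z axis and vertical above 0.12 rad).
It fails at once if another kitchen thing is moved by more than 25 mm (distance of any of lime, jar, ramekin, rasp, spoon, pepper_mill, pan from where it was at the start of the episode above 0.025 m).
It also fails if it takes over 40 s, if anything falls off the work surface, if the arm or the gripper's body presses on something with over 40 N, if the wrist force passes 120 N, or if a joint passes its speed limit or range.

## Working session

There is one attempt and no reset: what is moved stays moved. The work goes in short steps, each a Python script; the robot and the scene stay as the last script left them, time stands still between calls to the robot, and variables do not carry over. Pictures are saved under pics/ and viewed, at most 10 in all, crops included, and the job is handed in when it is done.

```bash
mkdir -p pics; python3 - <<'E'
from bench import env,imaging
import cv2,numpy as np
for n in("scene","side"):
    c=imaging.read_camera(n);cv2.imwrite(f"pics/{n}0.png",c["color"][...,::-1])
    print(n,c["mtx"].round(1).tolist(),c["pose"].round(4).tolist())
print(env.get_clock(),env.get_tcp_rot())
E
```

```text
scene [[401.8, 0.0, 317.2], [0.0, 401.8, 194.3], [0.0, 0.0, 1.0]] [[-0.8777, 0.3739, -0.2998, 0.9017], [0.4791, 0.702, -0.5269, 0.5996], [0.0135, -0.6061, -0.7953, 1.048], [0.0, 0.0, 0.0, 1.0]]
side [[468.5, 0.0, 320.7], [0.0, 468.5, 201.8], [0.0, 0.0, 1.0]] [[0.9646, 0.1534, -0.2143, 0.8742], [0.2635, -0.5725, 0.7764, -1.362], [-0.0036, -0.8054, -0.5927, 1.0394], [0.0, 0.0, 0.0, 1.0]]
0.1 [-3.13968148e+00 -3.24153109e-04  2.82681237e+00]
```

View pics/scene0.png

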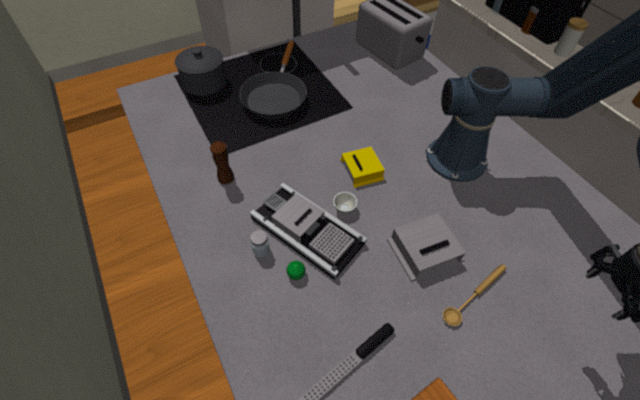

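View pics/side0.png

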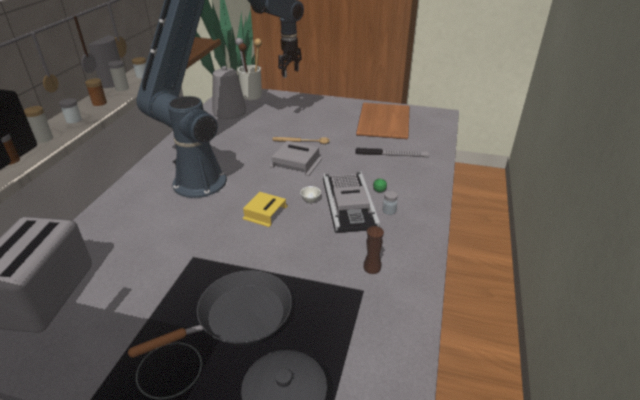

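Three things look like the guard: the yellow one at scene (363,165), a large grey one at (428,245), and a grey one on the mandoline at (297,215). The yellow one is ruled out. The one on the mandoline is the smaller grey one and sits in the rails, so it fits. I'll confirm that in one enlarged crop.

```bash
python3 - <<'E'
import cv2,numpy as np
a=cv2.imread("pics/scene0.png")[175:285,240:380];b=cv2.imread("pics/side0.png")[160:240,310:410]
a=cv2.resize(a,None,fx=5,fy=5,interpolation=cv2.INTER_CUBIC)
for i in range(0,140,20): cv2.putText(a,str(240+i),(i*5,10),0,.35,(0,0,255));cv2.line(a,(i*5,0),(i*5,550),(0,0,255),1) if 0 else cv2.line(a,(i*5,12),(i*5,20),(0,0,255),1)
for i in range(5,110,20): cv2.putText(a,str(175+i),(0,i*5),0,.35,(0,0,255));cv2.line(a,(24,i*5),(32,i*5),(0,0,255),1)
cv2.imwrite("pics/crop1.png",a)
E
```

```text
(no output)
```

View pics/crop1.png

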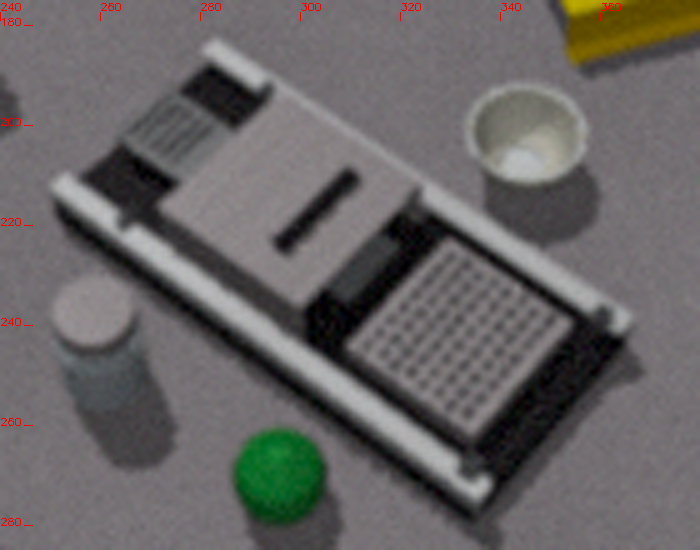

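The crop confirms the meant guard: the small grey bridge with a black rib, crop (290,200), standing in the rails. The striped press plate is behind it at crop (170,130), and the grating is ahead at crop (460,340). Next I'll fit the mandoline pose and the guard's slide position.

```bash
cat > fit.py <<'E'
import numpy as np
from scipy.optimize import least_squares
K=np.array([[401.8,0,317.2],[0,401.8,194.3],[0,0,1]])
P=np.array([[-0.8777,0.3739,-0.2998,0.9017],[0.4791,0.702,-0.5269,0.5996],[0.0135,-0.6061,-0.7953,1.048],[0,0,0,1]])
px=np.array([[207,42],[57,177],[632,318],[490,488],[272,86],[160,205],[302,308],[418,187],[172,95],[122,140]])/5+[240,175]
def pts(p):
    x,y,t,g,h=p
    m=np.array([[-.165,.078,h],[-.165,-.078,h],[.165,.078,h],[.165,-.078,h],[g-.055,.0675,.061],[g-.055,-.0675,.061],[g+.055,-.0675,.061],[g+.055,.0675,.061],[-.16,.025,.04],[-.16,-.025,.04]])
    m[:,1]*=S
    R=np.array([[np.cos(t),-np.sin(t),0],[np.sin(t),np.cos(t),0],[0,0,1]])
    return m@R.T+[x,y,0]
def res(p):
    c=(pts(p)-P[:3,3])@P[:3,:3]; q=c@K.T; return (q[:,:2]/q[:,2:]-px).ravel()
for S in (1,-1):
    r=least_squares(res,[.6,0,1.57,-.04,.033],loss="soft_l1")
    print(S,r.x.round(4),r.cost); print(r.fun.reshape(-1,2).round(1).tolist())
E
python3 fit.py
```

```text
1 [ 0.5979  0.019   1.9798 -0.0423  0.0362] 27.02381206914687
[[2.6, -0.9], [-0.9, 3.2], [2.9, -1.6], [-0.1, 2.6], [3.5, -2.1], [-3.3, 2.3], [-3.0, 1.7], [2.4, -4.4], [-0.3, -1.3], [-1.0, -0.3]]
-1 [ 0.6498  0.0295  1.3575 -0.1034  0.0715] 472.7828285189421
[[-25.0, 7.0], [54.0, -30.6], [-85.2, 48.4], [0.3, -0.7], [-33.9, 1.2], [30.8, -31.9], [12.0, -24.8], [-55.5, 9.7], [-0.0, 0.2], [25.4, -12.3]]
```

The fit gives the mandoline at (0.598, 0.019), yaw 1.98, and the guard at x = -42 mm. All of these lie within the given ranges. I'll move above the press area, shut the jaws and look with the wrist camera.

```bash
python3 - <<'E'
from bench import env,jaws,kin,imaging
import cv2,numpy as np
from fit import K,P
def ray(K,P,u,v,z):
    d=P[:3,:3]@np.linalg.solve(K,[u,v,1]);return (P[:3,3]+d*(z-P[2,3])/d[2]).round(3)
print("mill",ray(K,P,227,180,0.),"jar",ray(K,P,263,254,0.),"ramekin",ray(K,P,346,210,0))
t=1.98;d=np.array([np.cos(t),np.sin(t)]);c=np.array([.598,.019])
pos=[*(c-.13*d),.22]
best=None
for y in (t,t-np.pi):
    q=kin.solve_ik(pos,[np.pi,0,y]);print(y,None if q is None else np.round(q,2))
    if q is not None and (best is None or abs(q[5])<abs(best[5])):best=q
env.set_joints(best);jaws.move_gripper(0.)
print(env.get_position(),env.get_tcp_rot(),env.get_clock(),env.get_wrist_force())
w=imaging.read_camera("wrist");cv2.imwrite("pics/w1.png",w["color"][...,::-1]);np.savez("w1.npz",**w);print(w["mtx"].round(1).tolist(),w["pose"].round(3).tolist())
E
```

```text
1 [ 0.5979  0.019   1.9798 -0.0423  0.0362] 27.02381206914687
[[2.6, -0.9], [-0.9, 3.2], [2.9, -1.6], [-0.1, 2.6], [3.5, -2.1], [-3.3, 2.3], [-3.0, 1.7], [2.4, -4.4], [-0.3, -1.3], [-1.0, -0.3]]
-1 [ 0.6498  0.0295  1.3575 -0.1034  0.0715] 472.7828285189421
[[-25.0, 7.0], [54.0, -30.6], [-85.2, 48.4], [0.3, -0.7], [-33.9, 1.2], [30.8, -31.9], [12.0, -24.8], [-55.5, 9.7], [-0.0, 0.2], [25.4, -12.3]]
mill [ 0.745 -0.29   0.   ] jar [0.753 0.024 0.   ] ramekin [0.456 0.004 0.   ]
1.98 [-0.32  0.58  1.36  0.    1.2  -0.73]
-1.1615926535897931 [-0.32  0.58  1.36 -0.    1.2   2.41]
[ 0.64972208 -0.10032094  0.2199931 ] [-3.14159056e+00  9.75201394e-06  1.97991439e+00] 3.7833 [0.45967369 1.08729864 0.45770026]
[[306.9, 0.0, 323.1], [0.0, 306.9, 202.4], [0.0, 0.0, 1.0]] [[0.917, 0.383, 0.107, 0.622], [0.398, -0.883, -0.249, -0.036], [-0.001, 0.271, -0.963, 0.362], [0.0, 0.0, 0.0, 1.0]]
```

View pics/w1.png

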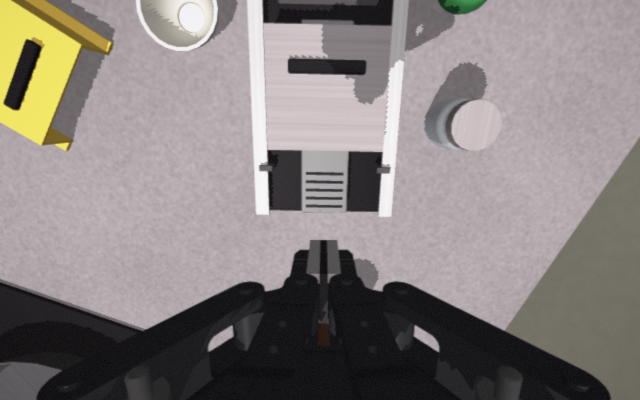

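The wrist view shows the mandoline upright in the image. The plate's rear end is at (302–347, 212), the rails' rear ends are at rows 214–216, and the guard's rear top edge runs from (267,150) to (389,151). The shut fingertips are centred on column 324, in line with the plate.

```bash
python3 - <<'E'
import numpy as np
w=np.load("w1.npz");K,P=w["mtx"],w["pose"]
def ray(u,v,z):
    d=P[:3,:3]@np.linalg.solve(K,[u,v,1]);return (P[:3,3]+d*(z-P[2,3])/d[2])
t=1.98;R=np.array([[np.cos(t),np.sin(t)],[-np.sin(t),np.cos(t)]])
for n,u,v,z in [("plateL",302,212,.04),("plateR",347.5,212,.04),("railL",257,214,.033),("railR",391.5,216,.033),("railLfar",248,0,.033),("railRfar",409,0,.033),("gL",267,150,.061),("gR",389,151,.061),("grib",327,67,.068)]:
    p=ray(u,v,z);print(n,p.round(4),(R@(p[:2]-[.598,.019])).round(4))
E
```

```text
plateL [ 0.6404 -0.139   0.04  ] [-0.1618  0.0239]
plateR [ 0.6863 -0.119   0.04  ] [-0.1618 -0.0261]
railL [ 0.5952 -0.1636  0.033 ] [-0.1664  0.0752]
railR [ 0.7353 -0.1053  0.033 ] [-0.1687 -0.0765]
railLfar [0.5146 0.0319 0.033 ] [0.045  0.0714]
railRfar [0.6536 0.092  0.033 ] [ 0.0449 -0.08  ]
gL [ 0.5839 -0.0873  0.061 ] [-0.0919  0.0553]
gR [ 0.6932 -0.041   0.061 ] [-0.0929 -0.0635]
grib [0.6078 0.0033 0.068 ] [-0.0183 -0.0028]
```

Refined estimate: centre (0.602, 0.0187), yaw 1.964, guard tail at about x = -0.095. I'll now press at x = -0.130 in guarded steps.

```bash
cat > h.py <<'E'
import numpy as np
from bench import env,jaws,kin,imaging
t=1.964;d=np.array([np.cos(t),np.sin(t)]);n=np.array([-d[1],d[0]]);c=np.array([.602,.0187]);O=[np.pi,0,t]
def W(x,z):return [*(c+x*d),z]
def st(tag):
    p=env.get_position();f=env.get_wrist_force();q=p[:2]-c
    print(tag,"t%.1f x%.4f y%.4f z%.4f"%(env.get_clock(),q@d,q@n,p[2]),"Fx%.1f Fy%.1f Fz%.1f"%(f[:2]@d,f[:2]@n,f[2]),flush=True);return f
E
python3 - <<'E'
from h import *
env.move_straight(W(-.13,.06),O,speed=.15);f0=st("pre")
for z in (.046,.042,.038,.035,.032,.030,.0285):
    env.move_straight(W(-.13,z),O,speed=.05);f=st("press")
    if f[2]-f0[2]>12:break
E
```

```text
pre t5.0 x-0.1306 y-0.0007 z0.0610 Fx-0.2 Fy-0.3 Fz-0.2
press t5.5 x-0.1298 y0.0003 z0.0455 Fx0.7 Fy-0.6 Fz-0.0
press t5.7 x-0.1299 y0.0002 z0.0417 Fx0.0 Fy-0.1 Fz-0.1
press t6.0 x-0.1304 y-0.0005 z0.0384 Fx0.4 Fy-0.3 Fz3.5
press t6.2 x-0.1305 y-0.0005 z0.0354 Fx-0.7 Fy-0.3 Fz3.7
press t6.5 x-0.1304 y-0.0005 z0.0324 Fx-0.5 Fy-1.1 Fz6.6
press t6.7 x-0.1304 y-0.0005 z0.0306 Fx-0.5 Fy-1.1 Fz6.2
press t7.0 x-0.1305 y-0.0006 z0.0293 Fx-0.2 Fy-0.7 Fz6.1
```

The contact height and spring force match the plate, which is about 11 mm down. Now I'll push in segments and watch the forces.

```bash
python3 - <<'E'
from h import *
for x in (-.115,-.105,-.095,-.085,-.075,-.06,-.045,-.025,-.005,.01):
    env.move_straight(W(x,.0283),O,speed=.05);f=st("push")
    if abs(f@np.array([*d,0]))>25 or f[2]>25 or f[2]<2:print("STOP");break
E
```

```text
push t7.4 x-0.1164 y-0.0010 z0.0295 Fx-1.0 Fy-1.1 Fz6.2
push t7.8 x-0.1065 y-0.0011 z0.0295 Fx-1.8 Fy-0.8 Fz5.6
push t8.1 x-0.0972 y-0.0014 z0.0297 Fx-2.4 Fy-0.6 Fz6.1
push t8.5 x-0.0873 y-0.0016 z0.0297 Fx-3.2 Fy-0.9 Fz6.9
push t8.8 x-0.0773 y-0.0016 z0.0297 Fx-3.8 Fy-0.8 Fz6.6
push t9.3 x-0.0622 y-0.0016 z0.0296 Fx-3.5 Fy-1.3 Fz6.2
push t9.7 x-0.0472 y-0.0016 z0.0296 Fx-3.4 Fy-0.5 Fz6.8
push t10.3 x-0.0271 y-0.0016 z0.0295 Fx-4.2 Fy-0.7 Fz6.4
push t10.8 x-0.0070 y-0.0016 z0.0295 Fx-3.1 Fy-0.8 Fz5.9
push t11.3 x0.0081 y-0.0016 z0.0295 Fx-3.4 Fy-1.3 Fz6.7
```

```bash
python3 - <<'E'
from h import *
for x in np.arange(.016,.045,.003):
    env.move_straight(W(x,.0283),O,speed=.03);f=st("push")
    if f[:2]@d<-12:print("STOP contact");break
env.sleep(.3);st("hold")
E
```

```text
push t11.6 x0.0137 y-0.0017 z0.0294 Fx-4.2 Fy-0.7 Fz6.7
push t11.9 x0.0165 y-0.0018 z0.0294 Fx-5.0 Fy-0.0 Fz6.1
push t12.1 x0.0194 y-0.0018 z0.0295 Fx-4.7 Fy-0.6 Fz7.7
push t12.4 x0.0216 y-0.0017 z0.0296 Fx-6.8 Fy-0.5 Fz7.0
push t12.6 x0.0219 y-0.0017 z0.0301 Fx-14.7 Fy3.6 Fz8.3
STOP contact
hold t12.9 x0.0219 y-0.0017 z0.0300 Fx-14.3 Fy4.0 Fz7.5
```

The force rose sharply at x ≈ 0.022. With the 11 mm finger half-width that puts the tail at about 0.033–0.035, which is the end stops. I'll back off a few millimetres so the crossbar isn't dragged up, lift away and check.

```bash
python3 - <<'E'
from h import *
import cv2
env.move_straight(W(.010,.029),O,speed=.04);st("back")
env.move_straight(W(.008,.08),O,speed=.08);st("up")
env.move_straight(W(-.1,.24),O,speed=.15);st("away")
w=imaging.read_camera("wrist");cv2.imwrite("pics/w2.png",w["color"][...,::-1])
K,P=w["mtx"],w["pose"]
def px(x,y,z):
    p=np.array([*(c+x*d+y*n),z]);q=K@(P[:3,:3].T@(p-P[:3,3]));return (q[:2]/q[2]).round(0)
print("expected px: guard rear top closed",px(.035,0,.061),"front",px(.145,0,.061),"pins up",px(-.068,.038,.05),px(-.068,-.038,.05),"pins down",px(-.068,.038,.037))
E
```

```text
back t13.5 x0.0108 y0.0005 z0.0293 Fx1.6 Fy0.6 Fz7.0
up t14.3 x0.0081 y0.0003 z0.0799 Fx0.6 Fy0.3 Fz-0.1
away t15.8 x-0.0991 y0.0005 z0.2390 Fx1.4 Fy0.4 Fz-0.9
expected px: guard rear top closed [325.  46.] front [325. -96.] pins up [289. 154.] [360. 154.] pins down [290. 152.]
```

View pics/w2.png

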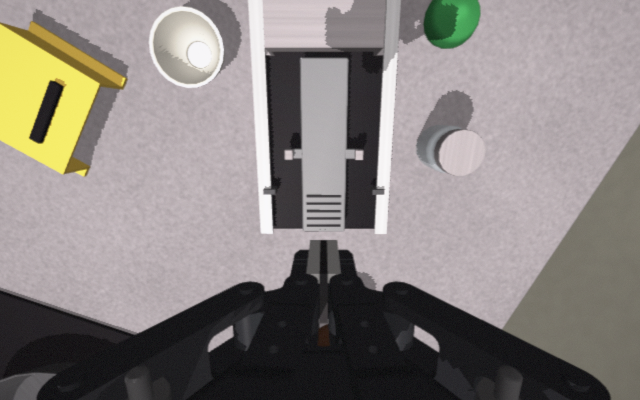

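The guard's rear top edge is at row 47; fully closed should give row 46. The pins are at (289,154) and (360,154), the predicted position when up. The lime, jar and ramekin are still in place, and the robot touches nothing.

```bash
python3 -c "
from bench import sign_off
print(sign_off())"
```

```text
the job is handed in; nothing more can be done
None
```

The guard is fully closed against its end stops, the catch has sprung back up behind it, and the job was handed in at about 16 s of robot time; no verdict came back.

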